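# Square up a loose chassis corner with a setting square

### The job

The side panel of the little open computer chassis has come loose at its corner and leans inward. Pick up the aluminium setting square by its handle, bring it down to the tray floor and slide it into the inside corner, using it to push the panel out square until both legs sit flush along the back wall and the panel with no gaps; hold it firmly but gently pressed against both faces for a second (the sheet metal is thin and bends if forced), then let go and leave it standing flush in the corner. Push the panel only with the square, and leave the flat drive in the tray where it lies.

Things in the scene. Friction and masses are not known exactly. Their poses are not given: they have to be found in the camera images.
- square: Aluminium setting square, loose on the bench at the right, flat, 0.2 to 0.37 kg: an L of two legs, each 100 mm long outside, 12 wide, 24 high, with a diagonal brace carrying an upright handle. Origin: underside, below the handle's middle. Own z up; from the outer corner at own (-33, 33) mm one leg runs along +x, one along -y. Seated: axes parallel to the chassis's, origin (33, -33) mm from the walls' corner.
- square_handle (a point): Middle of the square's upright flat handle, 56 mm above its underside, axes as the square's. The handle is 46 mm long along own (1, 1), 14 mm thick along own (1, -1); its free part reaches from 24 to 71 mm above the underside. Grip it from above across the 14 mm, fingers closing along own (1, -1), the line that points into the corner.
- square_corner (a point): Outer corner of the square, at its own (-33, 33) mm, 12 mm above its underside; comes into the corner of the walls. The outer leg faces (own x = -33 and own y = 33 mm) are the working faces. They drag on the walls and the tray floor with a friction coefficient of 0.45 to 0.75, so one wall's pressure adds to the push along the other.
- chassis: Open computer chassis of plain thin sheet steel, fixed to the bench: a tray, floor top 4 mm above the bench, with a back wall on the side nearest the robot and a side panel on its left. Own z up; the back wall is always parallel to own y, the squared panel to own x. Walls 4 mm thick, tops 35 mm above the bench. Origin: under slot_centre, bench height. Floor reaches to own x = 200, y = -185 mm.
- slot_centre (a point): Point of the tray floor, chassis axes, where the inside corner of the two walls would stand if their slotted feet were centred. The real corner, both walls with it, stands fast somewhere within 12 mm of it in own x and, separately, in own y; this is not measured: find the faces by touch. Back wall: 170 mm from the corner along -y. Panel: 168 mm from the corner along +x.
- side_panel (a joint): Angle of the side panel about the upright corner axis, rad: 0 = square to the back wall, positive = leaning inward over the tray (starts at 0.05 to 0.11), negative = pushed out too far (stop at -0.06). Stiff hinge, friction 0.25 N m (2.5 N at 100 mm out), no spring, no stop at square; stays as left. Panel and back wall each bend if pressed with over about 20 N.
- ssd: Flat black drive with a metal label plate, 70 x 100 x 9 mm, lying loose on the tray floor at its far right, its middle at about (155, -128) mm in the chassis axes. Origin: middle of its underside. Not to be moved.
There are look-alikes about, which are no part of the job. Leave any blue look-alike of the square alone.

How it is judged:
By the outcome, as a careful person would: the job done as asked, in the order asked, and still so for the second after the job is handed in, with the robot touching nothing.
It also fails if it takes over 64 s, if anything falls off the work surface, if the arm or the gripper's body presses on something with over 40 N, if the wrist force passes 120 N, or if a joint passes its speed limit or range.

### The arm

A 6-joint arm with a two-finger parallel gripper is mounted at the origin on the work surface. World frame = base frame: x ahead of the robot, y to its left, z up, the work surface at z = 0. Lengths are in m, angles in rad, forces in N, time in s.
With the tool pointing down it reaches from about 0.25 to 0.725 m from the base axis. Payload 9.7 kg.
Tool frame: the origin (TCP) lies midway between the tips of the shut fingers; the grasp point (between the pads) lies 19 mm behind it (bot.grip_point_offset is the distance from the TCP to the grasp point, in m); z points along the fingers, y is the direction in which the jaws open and shut (so a half turn about z gives the same grasp; the last joint's range is limited). The gripper opens to 85 mm and grips with 20 to 120 N. Pads are 22 mm wide; open, the fingers measure 114 mm over their backs; the gripper's body (76 mm by 85 mm) begins 54 mm behind the grasp point. The pads swing forward as they close: fully open they stand 13 mm farther back than shut.
Start: joints at [1.221, 0.087, 0.176, 1.66, 0, 1.571], TCP at [0.188, 0.517, 0.231] pointing down, gripper open.
Joint ranges: [-3.13, 3.13], [-0.85, 1.81], [-1.15, 1.24], [-2.2, 2.28], [-1.44, 1.52], [-3.14, 3.14]. Speed limits (rad/s): [2.22, 2.22, 2.57, 3.14, 3.14, 3.14].

### API

Orientations are given as a 3x3 rotation matrix whose columns are the frame's x, y, z axes.
In Python, from cell import bot gives the robot as it stands. The module is installed in compiled form; this text tells all that it offers. Calls block until the motion is done:
- bot.move_pose(position, orientation): joint-space move of the TCP to a pose.
- bot.movel(position, rot=None, feed=0.15): straight line of the TCP; rot=None keeps the orientation; feed is the mean speed in m/s.
- bot.move_j(angles): joint-space move.
- bot.let_go() and bot.close(): open the fingers fully, or close them until they stop; the grip force is fixed at half the most.
- bot.wait(seconds).
- bot.inverse_kinematics(position, orientation): joint angles nearest the present ones, or None.
- bot.read_state(): the state.
- bot.grab_frame(name): name is "side" or "top"; returns a dict with "pixels" (384x512x3 uint8, blue, green, red), "camera_matrix" (3x3 intrinsics, pixels), "k1" (the pictures are not rectified: a ray, as slopes to the right and down, at radius r is drawn at 1 + k1 r^2 times it, then the intrinsics apply), "world_from_camera" (4x4, takes a point from camera to world coordinates). Camera axes: x right, y up, looking along -z (the intrinsics and any distortion apply to the point x, -y, -z); pixel columns grow to the right and rows downward; lengths in m; the calibration is good to about 2 mm. A picture is of the moment at which its call begins. There is no depth.
A pose or a line that the arm cannot do raises bot.MotionError and nothing moves.
- bot.sign_off(): hands the job in, once; it reports no verdict.
The state is a dict: "time_s": time; "qpos": joint angles; "joint_velocities": joint speeds; "joint_torque": joint torques, N m; "ee_pos": TCP position; "tool_rot": TCP orientation; "wrist_force": force on the tool from outside, world axes, zero at the start; "moment": the same for the moment, N m; "width": opening from 0.0 (shut) to 1.0 (fully open).
Only numpy, scipy, OpenCV 4.12 (cv2) and the standard library are available. Lean on these libraries where they do the work, as an engineer would, in place of code of your own. Each camera call takes 0.05 s, during which the arm holds its last target.

## Working session

There is one attempt and no reset: what is moved stays moved. The work goes in short steps, each a Python script; the robot and the scene stay as the last script left them, time stands still between calls to the robot, and variables do not carry over. Pictures are saved under pics/ and viewed, and the job is handed in when it is done.

```bash
mkdir -p pics; ls; python3 - <<'E'
from cell import bot
import cv2,numpy as np
for n in("side","top"):
    f=bot.grab_frame(n); cv2.imwrite(f"pics/{n}0.png",f["pixels"])
    np.savez(f"{n}0.npz",**{k:np.array(v) for k,v in f.items()})
    print(n,np.round(f["camera_matrix"],1).tolist(),f["k1"],np.round(f["world_from_camera"],3).tolist())
s=bot.read_state();print(s)
E
```

```text
pics
side [[446.4, 0.0, 255.4], [0.0, 446.4, 190.5], [0.0, 0.0, 1.0]] 0.015544094346381418 [[0.827, 0.351, -0.438, 0.128], [-0.561, 0.527, -0.638, -0.694], [0.007, 0.774, 0.633, 0.675], [0.0, 0.0, 0.0, 1.0]]
top [[439.3, 0.0, 255.0], [0.0, 439.3, 188.0], [0.0, 0.0, 1.0]] -0.13570431747894895 [[-0.01, 0.986, -0.168, 0.39], [-1.0, -0.008, 0.015, -0.067], [0.013, 0.168, 0.986, 0.909], [0.0, 0.0, 0.0, 1.0]]
{'time_s': 0.1, 'qpos': array([ 1.22100943e+00,  8.74192085e-02,  1.75236518e-01,  1.65985284e+00,
       -9.30598556e-06,  1.57082105e+00]), 'joint_velocities': array([ 0.00017539, -0.00228303,  0.00124872,  0.00054179,  0.00148025,
       -0.00022346]), 'joint_torque': array([ 9.33715637e-04, -5.21563232e+01,  4.65651655e+01,  1.59787800e-02,
        4.45917249e-05, -2.76878744e-06]), 'ee_pos': array([0.18841105, 0.51648829, 0.2306581 ]), 'tool_rot': array([[-9.39437296e-01,  3.42720577e-01, -4.15929294e-04],
       [ 3.42720829e-01,  9.39436571e-01, -1.16735273e-03],
       [-9.33661214e-06, -1.23920233e-03, -9.99999232e-01]]), 'wrist_force': array([-0.16749232, -1.08669264,  0.00743774]), 'moment': array([-0.02176663, -0.01410718, -0.06209692]), 'width': 0.9966496498186878}
```

View pics/side0.png

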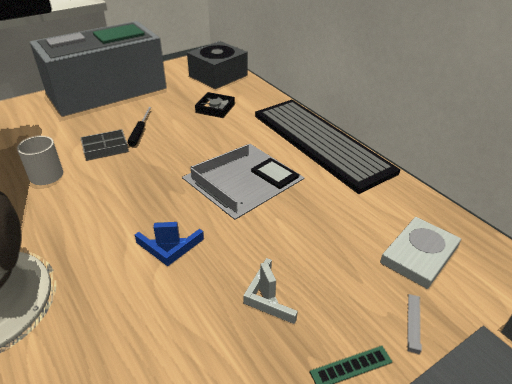

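View pics/top0.png

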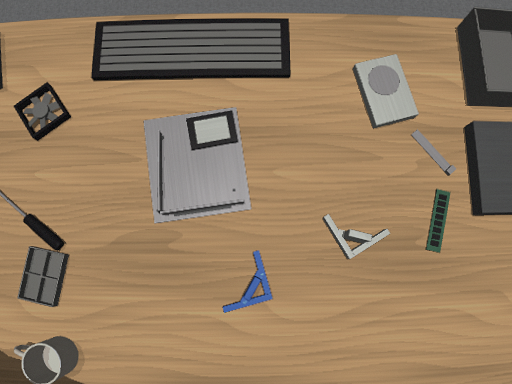

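Candidates for the square: the silver L at top (352,238) / side (268,292), and the blue L at top (252,287) / side (168,243), which is the look-alike. The grey bar at top (432,152) is not an L. I choose the silver one and will check it in a crop.

```bash
cat > h.py <<'E'
import numpy as np,cv2
def load(n): return dict(np.load(n+".npz"))
def und(f,uv):
    K=f["camera_matrix"];k=float(f["k1"])
    return cv2.undistortPoints(np.array(uv,float).reshape(-1,1,2),K,np.array([k,0,0,0,0.])).reshape(-1,2)
def w(f,uv,z):
    T=f["world_from_camera"];o=[]
    for s in und(f,uv):
        d=T[:3,:3]@np.array([s[0],-s[1],-1]);t=(z-T[2,3])/d[2];o.append(T[:3,3]+t*d)
    return np.array(o)
def proj(f,P):
    T=f["world_from_camera"];P=np.atleast_2d(P);c=(P-T[:3,3])@T[:3,:3]
    x=c[:,0]/-c[:,2];y=-c[:,1]/-c[:,2];r=1+float(f["k1"])*(x*x+y*y);K=f["camera_matrix"]
    return np.c_[K[0,0]*x*r+K[0,2],K[1,1]*y*r+K[1,2]]
def crop(f,u0,v0,u1,v1,s,name,marks=()):
    im=f["pixels"][v0:v1,u0:u1];im=cv2.resize(im,None,fx=s,fy=s,interpolation=cv2.INTER_CUBIC)
    for m in marks: cv2.circle(im,(int((m[0]+.5-u0)*s),int((m[1]+.5-v0)*s)),2,(0,0,255),-1)
    for u in range(u0-u0%10+10,u1,10):
        cv2.putText(im,str(u),(int((u-u0)*s),10),0,.35,(0,255,255),1);cv2.line(im,(int((u+.5-u0)*s),12),(int((u+.5-u0)*s),18),(0,255,255),1)
    for v in range(v0-v0%10+10,v1,10):
        cv2.putText(im,str(v),(0,int((v+.5-v0)*s)),0,.35,(0,255,255),1);cv2.line(im,(24,int((v+.5-v0)*s)),(30,int((v+.5-v0)*s)),(0,255,255),1)
    cv2.imwrite("pics/"+name,im)
E
python3 - <<'E'
from h import *
t=load("top0");s=load("side0")
crop(t,315,205,395,265,10,"sq_top.png")
crop(t,138,100,258,228,4.6,"ch_top.png")
crop(s,175,135,310,220,5.9,"ch_side.png")
crop(s,235,255,305,325,8,"sq_side.png")
E
```

```text
(no output)
```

View pics/sq_top.png

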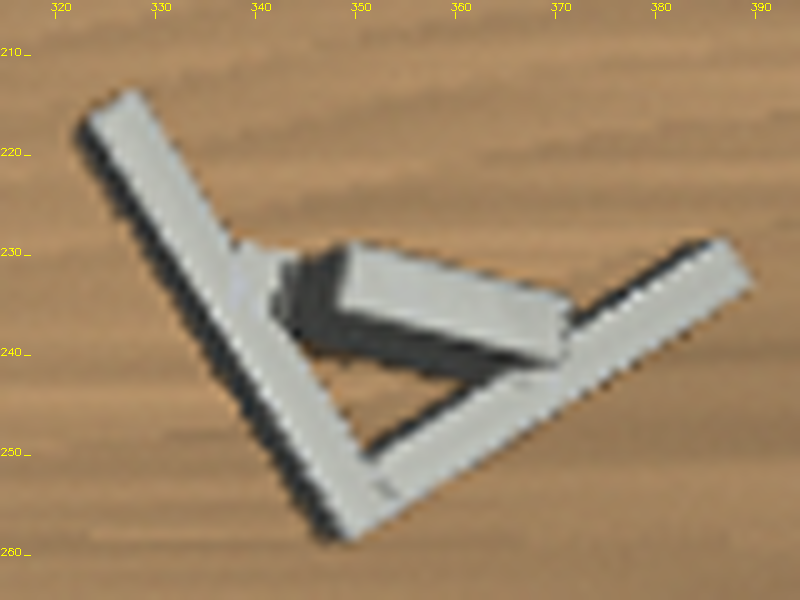

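View pics/ch_top.png

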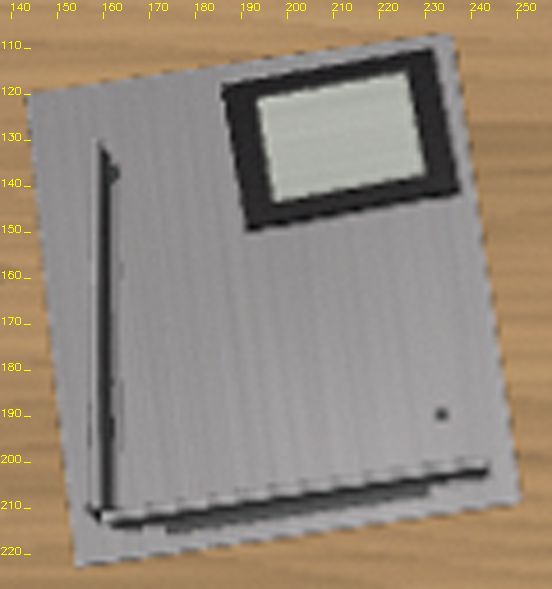

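View pics/ch_side.png

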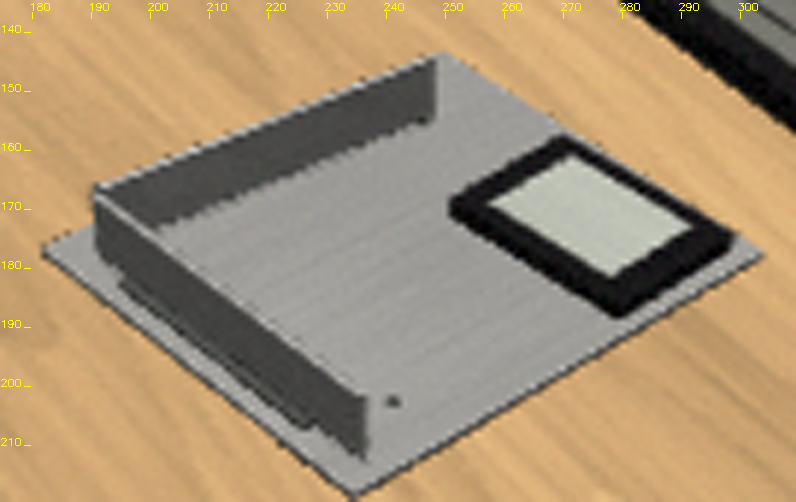

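View pics/sq_side.png

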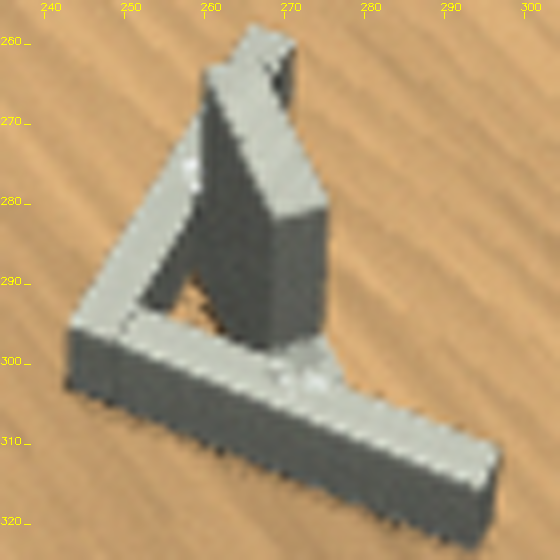

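```bash
cat > fit.py <<'E'
from h import *
from scipy.optimize import least_squares
t=load("top0");s=load("side0")
def c(u0,v0,sc,pts): return [(x/sc+u0-.5,y/sc+v0-.5) for x,y in pts]
def R(a): return np.array([[np.cos(a),-np.sin(a),0],[np.sin(a),np.cos(a),0],[0,0,1]])
def fit(obs,p0):
    # obs: (cam, own pt mm, pixel)
    def res(p):
        r=[]
        for f,P,uv in obs:
            W=R(p[2])@(np.array(P)/1e3)+[p[0],p[1],0]
            r+=list((proj(f,W)[0]-uv))
        return np.array(r)
    o=least_squares(res,p0,loss="soft_l1");return o.x,res(o.x).reshape(-1,2)
if __name__=="__main__":
    a=c(315,205,10,[(350,542),(87,122),(138,88),(752,285),(722,238),(348,244),(337,310),(555,363),(572,300)])
    P=[(-33,33,24),(67,33,24),(67,21,24),(-33,-67,24),(-21,-67,24)]
    q=1/np.sqrt(2)
    def hd(l,th): return (q*(l+th),q*(l-th),71)
    # handle corners: along (1,1) l, along(1,-1) th
    H=[hd(23,7),hd(23,-7),hd(-23,-7),hd(-23,7)]
    b=c(235,255,8,[(70,325),(498,447),(485,487)])
    H0=w(t,a,0.024);print(np.round(H0[:5]*1e3,1)); print("handle",np.round(w(t,a[5:],.071)*1e3,1))
    obs=[(t,P[i],a[i]) for i in range(5)]
    hb=w(t,a[5:],.071).mean(0)
    # side: corner, leg end -y
    obs+= [(s,P[0],b[0])]
    x,r=fit(obs,[.29,-.25,.55]);print("square",x,np.degrees(x[2]));print(np.round(r,1))
    print("handle mid top",hb, )
    for l in H:print(np.round((R(x[2])@np.array(l)/1e3+[x[0],x[1],0])*1e3,1))
    print("side crop handle top", np.round(proj(s,[R(x[2])@np.array(l)/1e3+[x[0],x[1],0] for l in H]),1))
    f=c(138,100,4.6,[(27,95),(453,35),(520,500),(78,565)])
    print("floor",np.round(w(t,f,.004)*1e3,1))
    sf=c(175,135,5.9,[(443,53),(763,257),(353,496),(42,252)])
    print("floor side",np.round(w(s,sf,.004)*1e3,1))
    for n,cam,pts in (("top back wall",t,c(138,100,4.6,[(103,516),(488,468)])),("top panel",t,c(138,100,4.6,[(104,508),(98,142)]))
       ,("side back",s,c(175,135,5.9,[(97,188),(366,398)])),("side panel",s,c(175,135,5.9,[(97,186),(435,56)]))):
        W=w(cam,pts,.035);d=W[1]-W[0];print(n,np.round(W*1e3,1).tolist(),np.linalg.norm(d),np.degrees(np.arctan2(d[1],d[0])))
E
python3 fit.py
```

```text
[[ 394.7 -269.1   24. ]
 [ 480.4 -218.3   24. ]
 [ 487.2 -229.    24. ]
 [ 445.1 -354.9   24. ]
 [ 454.8 -349.1   24. ]]
handle [[ 451.4 -260.2   71. ]
 [ 438.7 -257.6   71. ]
 [ 427.9 -299.8   71. ]
 [ 439.9 -303.7   71. ]]
square [ 0.43972063 -0.28109803  0.53258361] 30.514792887222594
[[ 0.1  0.1]
 [ 0.2 -0.2]
 [-0.   0.2]
 [ 0.3 -0.1]
 [ 0.2 -0.4]
 [-0.7 -0.6]]
handle mid top [ 0.43947962 -0.28034465  0.071     ]
[ 452.3 -260.6   71. ]
[ 438.7 -257.1   71. ]
[ 427.2 -301.6   71. ]
[ 440.7 -305.1   71. ]
side crop handle top [[266.6 260.2]
 [259.3 262.1]
 [268.5 281.4]
 [276.1 279.2]]
floor [[695.  159.8   4. ]
 [722.2 -41.1   4. ]
 [501.6 -70.9   4. ]
 [473.5 128.6   4. ]]
floor side [[693.  157.2   4. ]
 [719.  -44.8   4. ]
 [499.3 -73.8   4. ]
 [470.7 124.3   4. ]]
top back wall [[492.1, 111.4, 35.0], [512.0, -56.9, 35.0]] 0.16944032165290843 -83.2449396444838
top panel [[495.6, 111.0, 35.0], [661.8, 118.5, 35.0]] 0.16636021936963027 2.5890692019487043
side back [[493.2, 112.6, 35.0], [514.5, -59.9, 35.0]] 0.1737760640717986 -82.95818861296428
side panel [[493.9, 113.8, 35.0], [662.6, 117.8, 35.0]] 0.16881627714501213 1.3454481560292157
```

```bash
python3 - <<'E'
from h import *
t=load("top0");s=load("side0")
F={"top":(t,[(143.4,120.2),(236,107.1),(250.5,208.2),(154.5,222.3)]),"side":(s,[(249.6,143.5),(303.8,178),(234.3,218.5),(181.6,177.2)])}
for n,(f,cs) in F.items():
    im=f["pixels"].astype(float);g=cv2.GaussianBlur(im[:,:,2]-im[:,:,0],(0,0),.7).astype(np.float32) # red-blue: wood vs grey
    for i in range(4):
        a,b=np.array(cs[i]),np.array(cs[(i+1)%4]);d=(b-a)/np.linalg.norm(b-a);nn=np.array([-d[1],d[0]]);pts=[]
        for k in np.linspace(.08,.92,50):
            o=np.arange(-4,4.01,.1);P=a+k*(b-a)+o[:,None]*nn
            v=cv2.remap(g,P[:,0].astype(np.float32)[None],P[:,1].astype(np.float32)[None],cv2.INTER_LINEAR)[0]
            m=(v.max()+v.min())/2; idx=np.where(np.diff(np.sign(v-m)))[0]
            if len(idx): pts.append(a+k*(b-a)+o[idx[np.argmin(abs(o[idx]))]]*nn)
        W=w(f,pts,.004 if n=="top" else .004)
        vx,vy,x0,y0=cv2.fitLine(W[:,:2].astype(np.float32),cv2.DIST_HUBER,0,.001,.001).ravel()
        an=np.degrees(np.arctan2(vy,vx));an=(an+45)%90-45
        print(n,i,round(an,2),np.round([x0,y0],4))
E
```

```text
top 0 7.93 [0.709  0.0652]
top 1 7.92 [ 0.6107 -0.0566]
top 2 8.03 [0.4851 0.0339]
top 3 7.88 [0.5701 0.1434]
side 0 8.05 [0.7062 0.0733]
side 1 8.06 [ 0.6041 -0.0619]
side 2 7.89 [0.4841 0.0203]
side 3 7.54 [0.5927 0.1531]
```

```bash
cat >> h.py <<'E'
YAW=np.radians(7.95)
U=np.array([[np.cos(YAW),-np.sin(YAW)],[np.sin(YAW),np.cos(YAW)]])  # own->world
def toolR(sqyaw,flip=False):
    a=sqyaw-np.pi/4+(np.pi if flip else 0)
    y=np.array([np.cos(a),np.sin(a),0]);z=np.array([0,0,-1.]);x=np.cross(y,z)
    return np.c_[x,y,z]
E
python3 - <<'E'
from h import *
from cell import bot
for fl in (0,1):
    q1=bot.inverse_kinematics([.4397,-.281,.15],toolR(.5326,fl)); xy=U@[.553,-.015]
    q2=bot.inverse_kinematics([*xy,.12],toolR(YAW,fl)); print(fl,q1,q2)
E
```

```text
0 [-0.56865464  0.00420634 -0.06679649  1.4997935   0.          1.25493985] [ 0.11163555  0.08097861 -0.04510072  1.444717    0.          2.32907637]
1 [-0.56865464  0.00420634 -0.06679649  1.4997935   0.         -1.8866528 ] [ 0.11163555  0.08097861 -0.04510072  1.444717    0.         -0.81251629]
```

```bash
python3 - <<'E'
from h import *
from cell import bot
R=toolR(.5326,0)
bot.move_pose([.4397,-.281,.14],R)
s=bot.read_state();print(s["time_s"],s["wrist_force"],s["moment"],s["ee_pos"])
bot.movel([.4397,-.281,.037],feed=.12)
s=bot.read_state();print(s["time_s"],s["wrist_force"],s["ee_pos"])
bot.close();s=bot.read_state();print(s["time_s"],s["wrist_force"],s["moment"],s["width"])
for n in("side",):
    f=bot.grab_frame(n);np.savez("side1.npz",**{k:np.array(v) for k,v in f.items()});crop(f,200,210,330,330,5,"g1.png")
E
```

```text
3.0583 [-0.44988264  0.39889077  1.21223717] [0.00148709 0.02815825 0.00742977] [ 0.44008124 -0.28050525  0.14007098]
4.0667 [-0.25955568 -0.13170375  0.73072142] [ 0.44014338 -0.28123226  0.03780489]
4.7167 [-1.08668631  0.43638636  1.27105702] [0.12238937 0.1333099  0.02949937] 0.1503179158515278
```

View pics/g1.png

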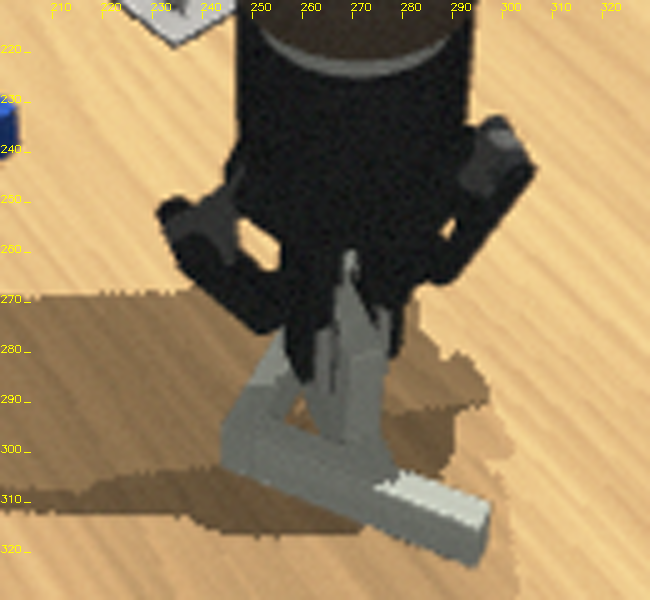

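The picture shows the handle held between the pads at (265,285), with the legs undisturbed and the opening matching 14 mm. Next I lift and carry it over.

```bash
cat >> h.py <<'E'
def rd(bot,n=6,dt=.02):
    F=[];M=[];p=[]
    for _ in range(n):
        bot.wait(dt);s=bot.read_state();F.append(s["wrist_force"]);M.append(s["moment"]);p.append(s["ee_pos"])
    F=np.mean(F,0);M=np.mean(M,0);p=np.mean(p,0);return s["time_s"],np.r_[U.T@F[:2],F[2]],M,np.r_[U.T@p[:2],p[2]]
E
python3 - <<'E'
from h import *
from cell import bot
bot.movel([.4397,-.281,.11],feed=.15)
xy=U@[.553,-.015]
bot.move_pose([*xy,.11],toolR(YAW,0))
bot.wait(.2)
t,F,M,p=rd(bot,10);print(t,F,M,p)
bot.movel([*xy,.048],feed=.1);bot.wait(.15)
t,F,M,p=rd(bot,10);print(t,F,M,p);np.save("free.npy",np.r_[F,M])
for n in("side","top"):
    f=bot.grab_frame(n);np.savez(n+"2.npz",**{k:np.array(v) for k,v in f.items()})
    crop(f,*((138,100,258,228,4.6) if n=="top" else (175,100,310,220,5)),n+"2.png")
E
```

```text
7.1167 [-0.37622144 -0.24473161 -2.94771595] [-0.00269251  0.00770222 -0.01263826] [ 0.55294862 -0.01569071  0.11003235]
8.2 [-0.24908752  0.16627137 -2.89666258] [-0.01167873 -0.0049439  -0.00167017] [ 0.55338815 -0.01501451  0.04866949]
```

View pics/side2.png

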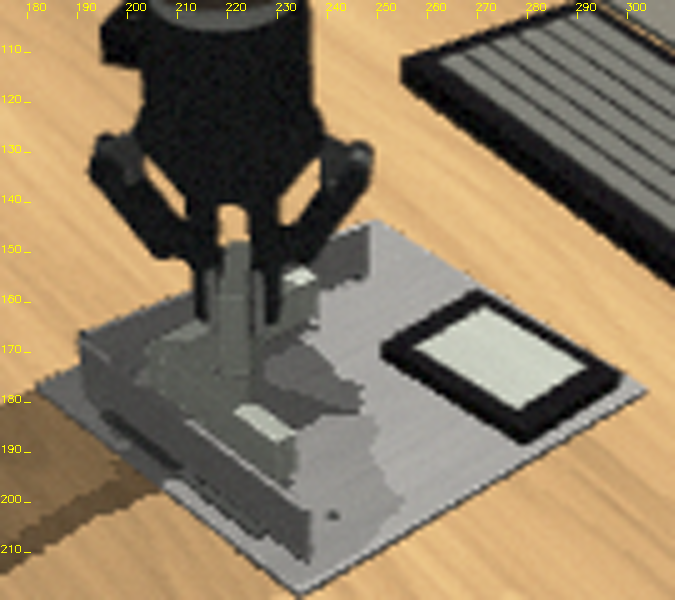

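View pics/top2.png

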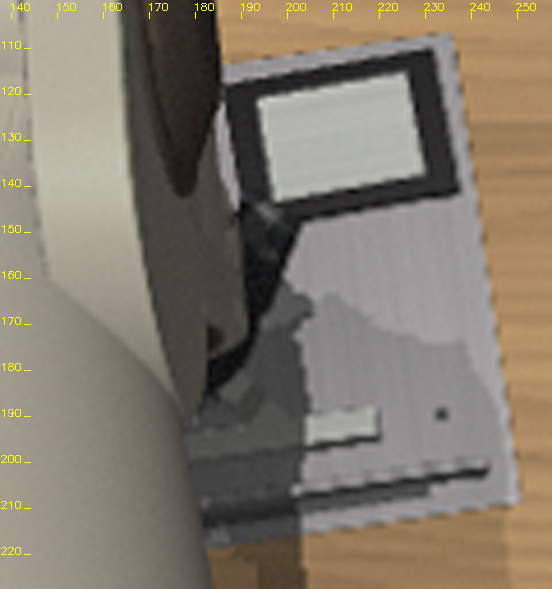

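The square is held level inside the tray, clear of the back wall (leg end at top (217,190), wall at (240,202)), the panel and the drive. I'll find the floor first, then the back wall.

```bash
python3 - <<'E'
from h import *
from cell import bot
fr=np.load("free.npy");x,y=.553,-.015
z=.043
while z>.038:
    bot.movel([*(U@[x,y]),z],feed=.03);t,F,M,p=rd(bot,4);print(round(t,2),round(z,4),np.round(F-fr[:3],2),np.round(M-fr[3:],3),p[2])
    if F[2]-fr[2]>1.5: break
    z-=.0007
np.save("z.npy",z)
E
```

```text
8.68 0.043 [ 0.38 -0.1  -0.06] [-0.015  0.019 -0.003] 0.042743079114340395
9.0 0.0423 [-0.11 -0.25 -0.13] [ 0.032 -0.017 -0.015] 0.04233330197914115
9.32 0.0416 [-0.23 -0.29 -0.13] [0.008 0.015 0.017] 0.04156549296815387
9.63 0.0409 [-0.06  0.33  2.1 ] [ 0.031  0.042 -0.007] 0.0410652356448216
```

```bash
python3 - <<'E'
from h import *
from cell import bot
fr=np.load("free.npy");x,y=.553,-.015;z=float(np.load("z.npy"))
x=.543;bot.movel([*(U@[x,y]),z],feed=.05)
base=None
while x>.522:
    bot.movel([*(U@[x,y]),z],feed=.04);t,F,M,p=rd(bot,4);d=F-fr[:3]
    if base is None: base=d.copy()
    print(round(t,2),round(x,4),np.round(d,2),round(M[2]-fr[5],3),np.round(p,4))
    if d[0]-base[0]>4: break
    x-=.0007 if d[0]-base[0]<1.5 else .0003
np.save("xy.npy",[x,y])
E
```

```text
10.3 0.543 [-2.97  0.05  5.73] -0.015 [ 0.5429 -0.015   0.0411]
10.62 0.5423 [1.15 0.48 3.92] 0.031 [ 0.5427 -0.015   0.041 ]
```

```bash
python3 - <<'E'
from h import *
from cell import bot
fr=np.load("free.npy");x,y=.5423,-.015;z=.0412
while x>.522:
    bot.movel([*(U@[x,y]),z],feed=.04);t,F,M,p=rd(bot,4);d=F-fr[:3]
    print(round(t,2),round(x,4),np.round(d,2),round(M[2]-fr[5],3),np.round(p,4))
    if d[0]>5: break
    x-=.0007 if d[0]<2.5 else .0003
np.save("xy.npy",[x,y])
E
```

```text
10.93 0.5423 [ 1.52 -0.38  2.12] 0.034 [ 0.5423 -0.015   0.0411]
11.25 0.5416 [ 0.72 -0.01  1.06] 0.033 [ 0.5414 -0.015   0.0411]
11.57 0.5409 [ 0.36 -0.32  0.63] 0.019 [ 0.5407 -0.015   0.0411]
11.88 0.5402 [ 0.47 -0.21 -0.18] 0.03 [ 0.54   -0.015   0.0411]
12.2 0.5395 [ 0.42 -0.44  0.19] -0.011 [ 0.5395 -0.015   0.0412]
12.52 0.5388 [ 0.08 -0.61 -0.74] 0.0 [ 0.5388 -0.015   0.0412]
12.83 0.5381 [ 0.18 -0.45  0.14] 0.006 [ 0.5381 -0.015   0.0412]
13.15 0.5374 [ 0.04 -0.4  -0.07] 0.02 [ 0.5374 -0.015   0.0412]
13.47 0.5367 [ 0.19 -0.17 -0.73] 0.012 [ 0.5367 -0.015   0.0412]
13.78 0.536 [-0.04  0.13 -0.2 ] -0.013 [ 0.536  -0.015   0.0412]
14.1 0.5353 [ 3.94 -0.03 -0.34] 0.048 [ 0.5358 -0.015   0.0414]
14.42 0.535 [ 5.92  0.25 -1.68] 0.061 [ 0.5357 -0.015   0.0414]
```

```bash
python3 - <<'E'
from h import *
from cell import bot
fr=np.load("free.npy");x,y=.5355,-.015;z=.0411
bot.movel([*(U@[x,y]),z],feed=.03)
while y<.016:
    bot.movel([*(U@[x,y]),z],feed=.05);t,F,M,p=rd(bot,3);d=F-fr[:3]
    print(round(t,2),round(x,4),round(y,4),np.round(d,2),round(M[2]-fr[5],3),np.round(p,4))
    if d[0]>7: x+=.0002
    if d[0]<1: x-=.0002
    if d[1]<-7 or (y>-.002 and d[1]<-5.5): break
    y+=.001 if y<.001 else .0004
np.save("xy.npy",[x,y])
E
```

```text
14.97 0.5355 -0.015 [ 4.81 -0.2   0.93] 0.051 [ 0.5358 -0.015   0.0413]
15.27 0.5355 -0.014 [ 5.69 -1.59  0.14] 0.04 [ 0.5358 -0.0143  0.0412]
15.57 0.5355 -0.013 [ 6.24 -2.27 -0.03] 0.077 [ 0.5358 -0.0134  0.0412]
15.87 0.5355 -0.012 [ 5.19 -2.32 -0.2 ] 0.084 [ 0.5358 -0.0124  0.0412]
16.17 0.5355 -0.011 [ 5.79 -2.43 -0.06] 0.069 [ 0.5357 -0.0114  0.0412]
16.47 0.5355 -0.01 [ 5.77 -2.77  0.21] 0.084 [ 0.5358 -0.0105  0.0412]
16.77 0.5355 -0.009 [ 5.42 -2.46  0.27] 0.061 [ 0.5357 -0.0094  0.0412]
17.07 0.5355 -0.008 [ 5.74 -2.75 -0.01] 0.072 [ 0.5358 -0.0085  0.0412]
17.37 0.5355 -0.007 [ 5.79 -2.46 -0.17] 0.05 [ 0.5358 -0.0075  0.0412]
17.67 0.5355 -0.006 [ 5.69 -2.29 -0.57] 0.073 [ 0.5358 -0.0065  0.0412]
17.97 0.5355 -0.005 [ 5.51 -2.33 -0.07] 0.111 [ 0.5358 -0.0055  0.0412]
18.27 0.5355 -0.004 [ 5.85 -2.42 -0.64] 0.093 [ 0.5357 -0.0045  0.0412]
18.57 0.5355 -0.003 [ 5.36 -2.47 -0.27] 0.057 [ 0.5357 -0.0035  0.0412]
18.87 0.5355 -0.002 [ 5.83 -2.87  0.57] 0.053 [ 0.5357 -0.0025  0.0412]
19.17 0.5355 -0.001 [ 4.99 -2.65 -0.71] 0.114 [ 0.5357 -0.0015  0.0412]
19.47 0.5355 0.0 [ 5.76 -2.24  0.14] 0.094 [ 5.358e-01 -5.000e-04  4.120e-02]
19.77 0.5355 0.001 [ 6.01 -3.74 -0.28] 0.068 [5.358e-01 3.000e-04 4.120e-02]
20.07 0.5355 0.0014 [ 5.52 -4.34  0.13] 0.09 [0.5358 0.0006 0.0412]
20.37 0.5355 0.0018 [ 5.73 -4.3  -0.1 ] 0.098 [0.5358 0.0009 0.0412]
20.67 0.5355 0.0022 [ 6.08 -4.51 -0.3 ] 0.134 [0.5358 0.0013 0.0412]
20.97 0.5355 0.0026 [ 5.21 -4.32 -0.27] 0.085 [0.5358 0.0017 0.0412]
21.27 0.5355 0.003 [ 5.91 -5.66 -0.06] 0.077 [0.5358 0.0021 0.0412]
```

```bash
python3 - <<'E'
from h import *
from cell import bot
fr=np.load("free.npy");x,y=np.load("xy.npy");z=.0411
y+=.0005
while y<.022:
    bot.movel([*(U@[x,y]),z],feed=.04);t,F,M,p=rd(bot,3);d=F-fr[:3]
    print(round(t,2),round(x,4),round(y,4),np.round(d,2),round(M[2]-fr[5],3),np.round(p,4))
    if d[0]>7: x+=.0002
    if d[0]<1.5: x-=.0002
    if d[1]<-8.5: break
    y+=.0006 if d[1]>-5.8 else .0003
np.save("xy.npy",[x,y])
E
```

```text
21.57 0.5355 0.0035 [ 5.69 -4.74 -0.14] 0.092 [0.5358 0.0026 0.0412]
21.87 0.5355 0.0041 [ 5.74 -4.61  0.32] 0.113 [0.5358 0.0032 0.0412]
22.17 0.5355 0.0047 [ 5.56 -4.86 -0.7 ] 0.122 [0.5358 0.0038 0.0412]
22.47 0.5355 0.0053 [ 6.   -4.35 -0.09] 0.086 [0.5358 0.0044 0.0412]
22.77 0.5355 0.0059 [ 5.68 -4.69 -0.25] 0.114 [0.5358 0.005  0.0412]
23.07 0.5355 0.0065 [ 6.07 -4.54 -0.07] 0.079 [0.5358 0.0056 0.0412]
23.37 0.5355 0.0071 [ 5.77 -4.5   0.09] 0.065 [0.5358 0.0062 0.0412]
23.67 0.5355 0.0077 [ 5.69 -4.36 -0.2 ] 0.071 [0.5358 0.0068 0.0412]
23.97 0.5355 0.0083 [ 5.65 -4.61  0.24] 0.083 [0.5358 0.0074 0.0412]
24.27 0.5355 0.0089 [ 5.74 -4.78 -0.49] 0.091 [0.5358 0.008  0.0412]
24.57 0.5355 0.0095 [ 5.9  -4.72 -0.05] 0.125 [0.5358 0.0086 0.0412]
24.87 0.5355 0.0101 [ 5.1  -4.67 -0.07] 0.082 [0.5358 0.0092 0.0412]
25.17 0.5355 0.0107 [ 5.21 -4.8  -0.33] 0.099 [0.5358 0.0098 0.0412]
25.47 0.5355 0.0113 [ 6.12 -5.21 -0.06] 0.114 [0.5358 0.0103 0.0412]
25.77 0.5355 0.0119 [ 5.47 -8.07  0.28] 0.135 [0.5358 0.0104 0.0412]
26.07 0.5355 0.0122 [ 5.78 -9.31  0.27] 0.152 [0.5358 0.0105 0.0412]
```

The panel moved at a steady level (about 2 N extra) and then hit a sharp hard stop at y = 10.4 mm, so the corner is found on both axes. Next I ease off, seat it on the floor, press again and hold.

```bash
python3 - <<'E'
from h import *
from cell import bot
fr=np.load("free.npy")
def go(x,y,z,n=4):
    bot.movel([*(U@[x,y]),z],feed=.03);t,F,M,p=rd(bot,n);d=F-fr[:3]
    print(round(t,2),np.round([x,y,z],4),np.round(d,2),round(M[2]-fr[5],3),np.round(p,4));return d
go(.5357,.0108,.0411)
z=.0409
d=go(.5357,.0108,z)
while d[2]<1.5 and z>.0405:
    z-=.0002;d=go(.5357,.0108,z)
x,y=.5355,.0120;d=go(x,y,z)
for _ in range(14):
    ok=True
    if d[0]<7: x-=.0001;ok=False
    if d[1]>-9.5: y+=.0002;ok=False
    if ok: break
    d=go(x,y,z)
np.save("xy.npy",[x,y,z])
E
```

```text
26.38 [0.5357 0.0108 0.0411] [ 4.92 -4.28  0.71] 0.105 [0.5358 0.0102 0.0412]
26.7 [0.5357 0.0108 0.0409] [ 4.45 -4.36  1.77] 0.111 [0.5358 0.0103 0.0411]
27.02 [0.5355 0.012  0.0409] [ 5.   -8.98  2.62] 0.144 [0.5358 0.0105 0.0413]
27.33 [0.5354 0.0122 0.0409] [  5.33 -10.5    2.08] 0.177 [0.5358 0.0106 0.0413]
27.65 [0.5353 0.0122 0.0409] [ 6.06 -9.83  1.85] 0.17 [0.5358 0.0105 0.0413]
27.97 [0.5352 0.0122 0.0409] [  6.26 -10.2    1.75] 0.149 [0.5358 0.0106 0.0413]
28.28 [0.5351 0.0122 0.0409] [  6.65 -10.64   0.84] 0.159 [0.5358 0.0106 0.0413]
28.6 [0.535  0.0122 0.0409] [  7.56 -10.25   0.8 ] 0.183 [0.5357 0.0106 0.0413]
```

```bash
python3 - <<'E'
from h import *
from cell import bot
fr=np.load("free.npy");x,y,z=np.load("xy.npy")
for i in range(5):
    t,F,M,p=rd(bot,6,.05);print(round(t,2),np.round(F-fr[:3],2),round(M[2]-fr[5],3),np.round(p,4))
f=bot.grab_frame("side");np.savez("side3.npz",**{k:np.array(v) for k,v in f.items()});crop(f,175,120,310,220,5.9,"side3.png")
E
```

```text
28.9 [  7.61 -10.42   0.78] 0.178 [0.5357 0.0105 0.0413]
29.2 [  7.25 -10.22   0.96] 0.135 [0.5357 0.0105 0.0413]
29.5 [  7.32 -10.02   0.78] 0.165 [0.5358 0.0105 0.0413]
29.8 [  7.36 -10.06   1.1 ] 0.159 [0.5357 0.0106 0.0413]
30.1 [  6.99 -10.33   1.1 ] 0.176 [0.5357 0.0105 0.0413]
```

View pics/side3.png

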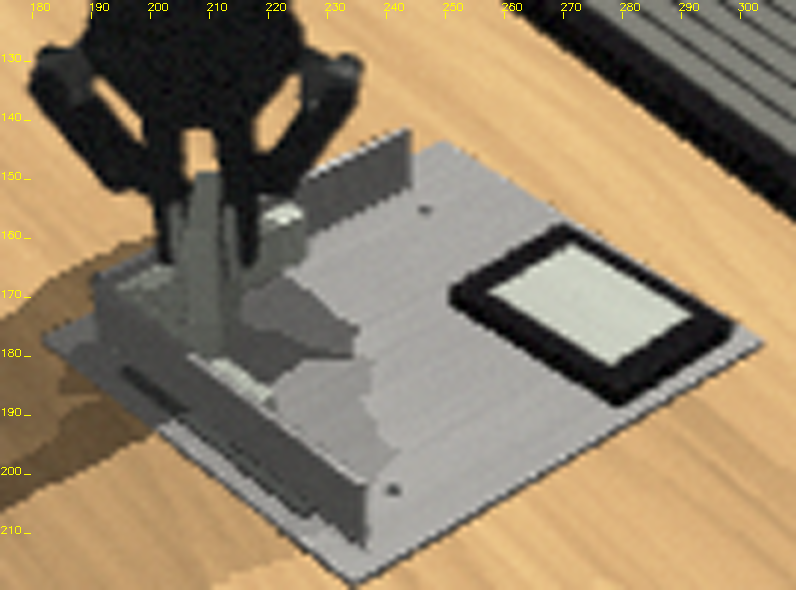

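The picture shows both legs against the walls, with the panel end now at (243,143), swung out from (248,146), and the drive untouched. The hold lasted over 1.5 s at about 7 and 10 N. Now I unload and release.

```bash
python3 - <<'E'
from h import *
from cell import bot
fr=np.load("free.npy");x,y,z=np.load("xy.npy")
def go(x,y,z,n=3):
    bot.movel([*(U@[x,y]),z],feed=.02);t,F,M,p=rd(bot,n);d=F-fr[:3]
    print(round(t,2),np.round([x,y,z],4),np.round(d,2),round(M[2]-fr[5],3),np.round(p,4));return d
d=go(.5354,.0115,z)
x,y=.5354,.0115
for _ in range(12):
    a=d[0]>2.5;b=d[1]<-2.5
    if not(a or b):break
    if a:x+=.0001
    if b:y-=.0002
    d=go(x,y,z)
bot.let_go();t,F,M,p=rd(bot,3);print(t,F-fr[:3],p)
bot.movel([*(U@[x,y]),.16],feed=.12)
print(bot.read_state()["time_s"])
E
```

```text
30.45 [0.5354 0.0115 0.0409] [ 5.01 -7.25  1.55] 0.145 [0.5358 0.0104 0.0412]
30.75 [0.5355 0.0113 0.0409] [ 5.31 -6.09  1.47] 0.124 [0.5358 0.0104 0.0412]
31.05 [0.5356 0.0111 0.0409] [ 4.45 -5.1   2.05] 0.092 [0.5358 0.0104 0.0412]
31.35 [0.5357 0.0109 0.0409] [ 4.14 -4.41  2.07] 0.125 [0.5358 0.0103 0.0411]
31.65 [0.5358 0.0107 0.0409] [ 3.94 -4.6   2.61] 0.113 [0.5358 0.0103 0.0411]
31.95 [0.5359 0.0105 0.0409] [ 2.94 -4.44  3.88] 0.137 [0.5359 0.0103 0.0411]
32.25 [0.536  0.0103 0.0409] [ 0.9  -4.51  5.33] 0.077 [0.5359 0.0102 0.041 ]
32.55 [0.536  0.0101 0.0409] [-1.52 -2.55  7.49] 0.088 [0.5359 0.0102 0.041 ]
32.85 [0.536  0.0099 0.0409] [-1.74 -0.92  8.5 ] 0.038 [0.5359 0.0102 0.041 ]
33.5917 [ 0.34761764 -0.16467575  3.05701796] [0.53600558 0.00990701 0.04091052]
34.7333
```

```bash
python3 - <<'E'
from h import *
from cell import bot
bot.move_pose([.40,.35,.25],bot.read_state()["tool_rot"])
print(bot.read_state()["time_s"])
for n in("side","top"):
    f=bot.grab_frame(n);np.savez(n+"4.npz",**{k:np.array(v) for k,v in f.items()})
    crop(f,*((138,100,258,228,4.6) if n=="top" else (175,120,310,220,5.9)),n+"4.png")
    if n=="top":crop(f,145,135,215,220,7,"top4b.png")
E
```

```text
35.9167
```

View pics/side4.png

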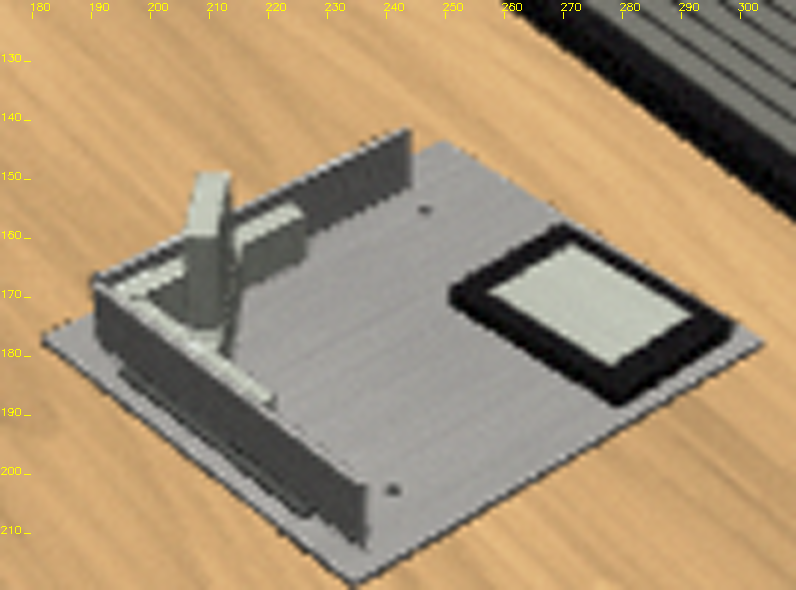

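View pics/top4b.png

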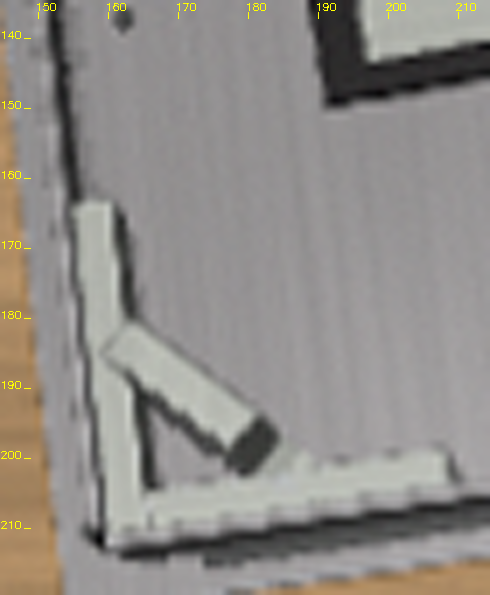

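```bash
python3 - <<'E'
from h import *
f=load("side4");g=load("top4")
C=np.array([.5028,.0434])
def P(o,z): return np.r_[U@(C+np.array(o)/1e3),z]
for n,F in(("side",f),("top",g)):
    for a in(-.02,0,.02):
        c,s=np.cos(a),np.sin(-a)
        # inner & outer top end of panel, 168 out
        pi=np.array([168*c,168*s]);po=pi+4*np.array([-s,c])
        print(n,a,np.round(proj(F,[P(pi,.035),P(po,.035)]),1).tolist())
marks=[proj(f,P(o,z))[0] for o,z in (((0,0),.035),((84,0),.035),((168,0),.035),((168,4),.035),((100,0),.028),((0,-100),.028),((0,-170),.035),((168,0),.004),((100,-12),.028))]
crop(f,175,120,310,220,5.9,"chk.png",marks)
marks=[proj(g,P(o,z))[0] for o,z in (((0,0),.035),((84,0),.035),((168,0),.035),((168,4),.035),((100,0),.028),((0,-100),.028),((0,-170),.035),((100,-12),.028))]
crop(g,138,100,258,228,4.6,"chkt.png",marks)
E
```

```text
side -0.02 [[242.2, 140.8], [241.2, 140.2]]
side 0 [[243.1, 141.3], [242.1, 140.7]]
side 0.02 [[243.9, 141.9], [242.9, 141.2]]
top -0.02 [[149.0, 132.3], [147.1, 132.6]]
top 0 [[150.5, 132.1], [148.7, 132.4]]
top 0.02 [[152.1, 131.8], [150.2, 132.1]]
```

View pics/chk.png

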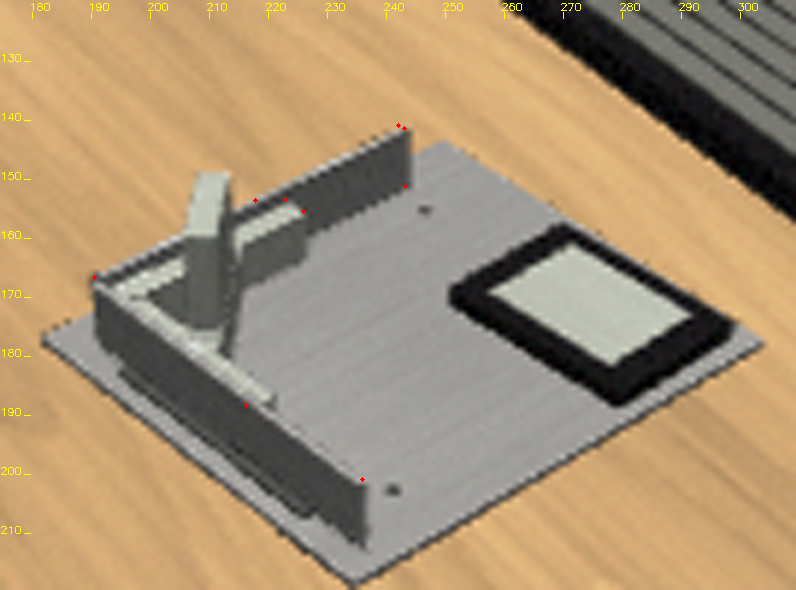

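View pics/chkt.png

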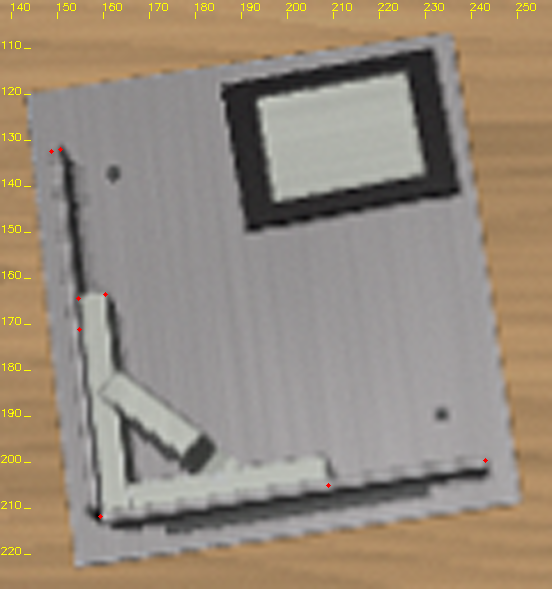

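Both checks match a square panel: the predicted panel end at angle 0 (top (150.5,132)) falls on the one seen (151,132). The leg ends also fall where a flush seat puts them. Handing in.

```bash
python3 - <<'E'
from cell import bot
print(bot.read_state()["time_s"]);bot.sign_off()
E
```

```text
36.0167
the job is handed in; nothing more can be done
```

The square is standing in the inside corner with both legs against the back wall and the panel, and I handed the job in at about 36 s of the 64 s allowed.

- **What I did:** I gripped the aluminium square by its handle, leaving the blue look-alike alone, and lowered it to the tray floor. I found the back wall by touch and slid the square along it, pushing the panel out about 10 mm at the leg end until it met a sharp stop. I held it for about 1.5 s at roughly 7 N along the back-wall direction and 10 N along the panel direction. Then I eased off, let go and moved clear.
- **Last checks:** The final pictures from both cameras agree, within about a pixel, with the panel square to about 0.01 rad and both legs lying along the walls. The drive looks unmoved.
- **What was less clean:** While easing off, the pull in x reversed slightly (about -1.7 N) and the downward load on the floor rose to about 8.5 N. The gripper shifted by only 0.1 to 0.3 mm. A gap of that size is too small to see in the pictures, so I can't rule one out.

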